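Press the three rivets of a cardboard case home, middle first

TASK

Fasten the overlapping top flaps of the cardboard case by pressing its three half-inserted plastic rivets home with light pushes of the fingertips: first the middle one so that the flap lies flat, then the one at the end with the hand hole, which takes the carrying load, and last the one at the other end. Every head must finish snug on the flap; do not dent the board, pull a rivet out, or shift or lift the case, and leave the things lying on it and around it alone.

Things in the scene. Friction and masses are not known exactly. Their poses are not given: they have to be found in the camera images.
- case: Shallow case of brown corrugated board edged with cream masking tape, 320 x 210 mm, 75 mm high, about 0.8 kg, loose on the table. Origin: centre of its underside; x along its length towards the hand-hole end, y across towards the outer flap, z up. The outer top flap is the raised part y = +20 to +105 mm, top at z = 75 mm. The top yields about 1 mm per 4 N and springs back; over 25 N on it or on a rivet dents it.
- carry_hole (a point): Centre of the hand hole, a slot 26 x 80 mm (case x, y) through the lower, inner top flap (its top at z = 70 mm) at case x = +132, y = -35 mm.
- rivet_middle_top (a point): Top centre of the middle rivet's head (case x = 0, y = +45 mm). All three rivets are alike: grey plastic, slightly domed round head 22 mm across and 4 mm thick, in a row along the outer flap 105 mm apart. At the start a head's underside is 6 to 8 mm above the flap; home it lies on it, with the head's top 79 mm above the table.
- rivet_holeend_top (a point): Top centre of the head of the rivet at the hand-hole end (case x = +105 mm, y = +45 mm).
- rivet_plainend_top (a point): Top centre of the head of the rivet at the end without a hole (case x = -105 mm, y = +45 mm).
- rivet_middle (a joint): How far the middle rivet is pushed in, m: 0 to 0.002 at the start, 0.008 home (a firm stop). It slides straight down against about 2.5 N of friction, and stays where it is left.
- rivet_holeend (a joint): The same for the rivet at the hand-hole end.
- rivet_plainend (a joint): The same for the rivet at the plain end.
- tape_roll: Loose roll of cream masking tape, ring 86 mm across, 24 mm high, lying on the inner flap of the case. Origin: centre of its underside.
- folder: Loose white bone folder, 120 x 20 x 5 mm, lying on the inner flap. Origin: centre of its underside.
- eraser: Loose dark eraser, 42 x 20 x 12 mm, lying on the outer flap beside the gap between the middle and the plain-end rivets. Origin: centre of its underside.
- scissors: Steel scissors, 190 mm long, lying on the table to the robot's left. Origin: on the table near the pivot.
- glue_bottle: White glue bottle, 60 mm across, 150 mm high, standing on the table to one side of the case. Origin: centre of its underside.
- rivet_tray: Clear tray with spare rivets, 130 x 90 x 30 mm, at the robot's right. Origin: centre of its underside.
- brush_pot: Blue pot, 76 mm across, with brushes up to 225 mm high, standing on the table to one side of the case. Origin: centre of its underside.

How it is judged:
By the outcome, as a careful person would: the job done as asked, in the order asked, and still so for the second after the job is handed in, with the robot touching nothing.
It also fails if it takes over 38 s, if anything falls off the work surface, if the arm or the gripper's body presses on something with over 40 N, if the wrist force passes 120 N, or if a joint passes its speed limit or range.

ROBOT

A 6-joint arm with a two-finger parallel gripper is mounted at the origin on the work surface. World frame = base frame: x ahead of the robot, y to its left, z up, the work surface at z = 0. Lengths are in m, angles in rad, forces in N, time in s.
With the tool pointing down it reaches from about 0.35 to 0.975 m from the base axis. Payload 4.9 kg.
Tool frame: the origin (TCP) lies on the mounting face of the last link; the fingertips stand 173 mm ahead of it and the grasp point (between the pads) lies 155 mm ahead of it; x points along the fingers, y is the direction in which the jaws open and shut, and the axes are right-handed (so a half turn about x gives the same grasp; the last joint's range is limited). The gripper opens to 85 mm and grips with 20 to 120 N. Pads are 22 mm wide; open, the fingers measure 114 mm over their backs; the gripper's body (76 mm by 85 mm) begins 54 mm behind the grasp point. The pads swing forward as they close: fully open they stand 13 mm farther back than shut.
Start: joints at [1.046, 0.053, 1.613, -0, 1.476, -0.119], TCP at [0.247, 0.574, 0.405] pointing down, gripper open.
Joint ranges: [-3.01, 3.01], [-1.01, 2.22], [0.06, 2.58], [-1.02, 4.17], [0.09, 2.62], [-3.14, 3.14]. Speed limits (rad/s): [2.57, 2.57, 3.14, 3.14, 3.14, 3.14].

INTERFACE

Orientations are given as a rotation vector (axis times angle).
In Python, from station import readout, get_image, camera_info, job gives the robot as it stands.
- The arm moves only by the shell command python3 -m pendant 'ROWS' [FORCE]. ROWS is text: rows parted by semicolons, each of 5 numbers parted by spaces: the opening, from 0 (shut) to 1 (fully open), then the shift along the tool's x, y, z in mm, then the turn about the tool's x in degrees. In form: claw dx dy dz spin; .... A call has 1 to 10 rows; each row is the pose to reach, as a shift and turn from the pose measured when the call began, along the tool's axes at that moment; what a row does not reach only later rows make up. A row lasts 1/10 s, in which the tool goes at most 50 mm and 8.59 degrees, less where a joint would pass 70% of its speed; a pose out of reach is approached as far as the arm can. A call with a gripper value outside its range is refused whole. The fingers move at their own pace and stop on an object; FORCE is the grip in N (left out, the last holds). Time passes only in rows, so rows that repeat a pose let the fingers close. It gives the time, the measured TCP pose, the force and the opening at its end, in the units of the state.
- readout.get_obs(): the state, without advancing time (a new reading comes with each control period).
- get_image(name): name is "scene" or "top" or "wrist"; returns the picture (480x640x3 uint8, red, green, blue); there is no depth.
- camera_info(name): a dict with "fx", "fy", "cx", "cy" (pixels), "D" ([k1, k2, p1, p2, k3] as OpenCV has them; the pictures are not rectified), "position" and "orientation" of the camera in the world; the wrist camera has in their place "T_tool_cam" (4x4, takes a point from camera to tool coordinates, whose origin is the TCP and whose axes are the tool frame's). Camera axes: x right, y up, looking along -z (the intrinsics and any distortion apply to the point x, -y, -z); pixel columns grow to the right and rows downward; lengths in m; the calibration is good to about 2 mm. A picture is of the moment at which its call begins: read the wrist's pose just before it. camera_info takes no time and is no camera call.
- job.finish_job(): hands the job in, once; it reports no verdict.
The state is a dict: "t": time; "q": joint angles; "dq": joint speeds; "effort": joint torques, N m; "tool_pos": TCP position; "tool_rot": TCP orientation; "contact_force": force on the tool from outside, world axes, zero at the start; "wrist_torque": the same for the moment, N m; "opening": finger opening in m.
Only numpy, scipy, OpenCV 4.12 (cv2) and the standard library are available. Lean on these libraries where they do the work, as an engineer would, in place of code of your own. Each camera call takes 0.05 s, during which the arm holds its last target. There are 200 camera calls.

## Working session

There is one attempt and no reset: what is moved stays moved. The work goes in short steps, Python scripts to look and compute and a shell command to move; the robot and the scene stay as the last step left them, time stands still between calls to the robot, and variables do not carry over. Pictures are saved under pics/ and viewed, and the job is handed in when it is done.

```bash
mkdir -p pics; ls; python3 - <<'E'
from station import readout, get_image, camera_info
import cv2
print(readout.get_obs())
for n in ("scene","top","wrist"):
    print(n,camera_info(n))
    cv2.imwrite(f"pics/{n}0.png",get_image(n)[:,:,::-1])
E
```

```text
pics
{'t': 0.0, 'q': array([ 1.04601227e+00,  5.33624281e-02,  1.61428419e+00,  2.30734284e-07,
        1.47597029e+00, -1.18992536e-01]), 'dq': array([ 5.49116581e-04,  1.06847059e-03, -7.51348001e-05,  3.04354897e-04,
        1.10525623e-03,  1.28801083e-04]), 'effort': array([ 4.30131086e-04, -3.93668747e+01, -3.70182180e+01,  1.01206992e-04,
        6.67060143e-03,  2.19800604e-06]), 'tool_pos': array([0.24657939, 0.57401747, 0.40346505]), 'tool_rot': array([ 0.31682312,  1.54789916, -0.31985668]), 'contact_force': array([-0.98453202,  0.52265733,  0.00998595]), 'wrist_torque': array([ 0.06097562, -0.00570386,  0.02505526]), 'opening': 0.08524146400454954}
scene {'fx': 502.3701371673921, 'fy': 502.3701371673921, 'cx': 325.8011381622368, 'cy': 235.77052772218593, 'D': array([-0.12303275,  0.        ,  0.        ,  0.        ,  0.        ]), 'position': array([ 0.97615019, -0.77288441,  1.18808519]), 'orientation': array([0.67230678, 0.18868865, 0.56880856])}
top {'fx': 501.52676623005254, 'fy': 501.52676623005254, 'cx': 321.0390817271965, 'cy': 243.79402309018002, 'D': array([0.02609108, 0.        , 0.        , 0.        , 0.        ]), 'position': array([0.44115768, 0.02152297, 1.21647248]), 'orientation': array([ 0.01386251, -0.03662522, -1.56895357])}
wrist {'fx': 342.71493106101786, 'fy': 342.71493106101786, 'cx': 318.6441157026061, 'cy': 243.4933366948075, 'D': array([-0.02847659,  0.        ,  0.        ,  0.        ,  0.        ]), 'T_tool_cam': array([[-5.20653689e-04,  2.81200786e-01, -9.59648814e-01,
         3.07125489e-02],
       [ 9.99998461e-01,  1.75404256e-03, -2.85674719e-05,
         6.08771321e-04],
       [ 1.67523167e-03, -9.59647352e-01, -2.81201267e-01,
        -7.05099155e-02],
       [ 0.00000000e+00,  0.00000000e+00,  0.00000000e+00,
         1.00000000e+00]])}
```

View pics/top0.png

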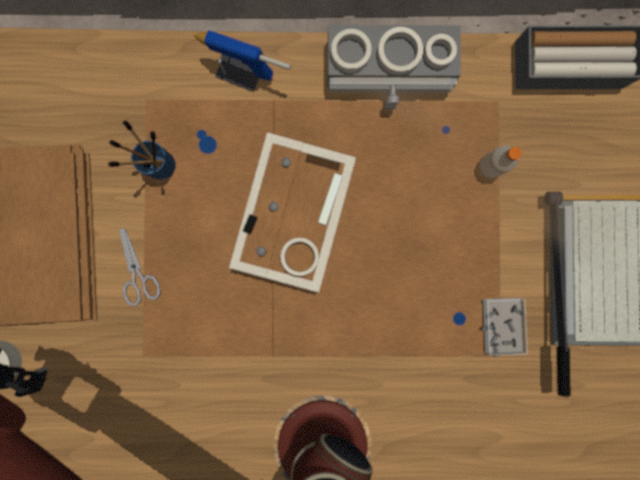

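View pics/scene0.png

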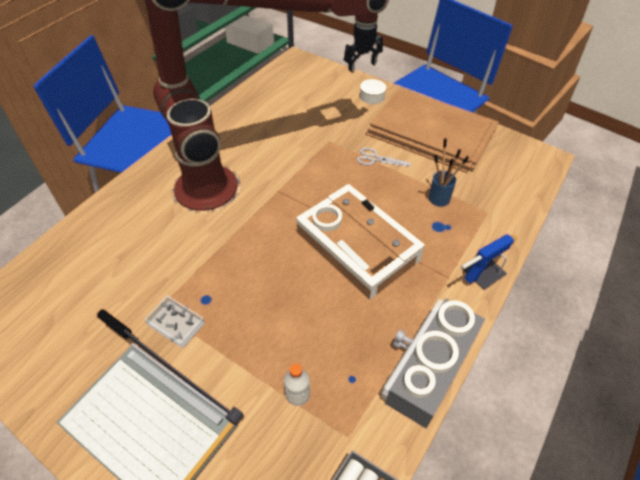

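View pics/wrist0.png

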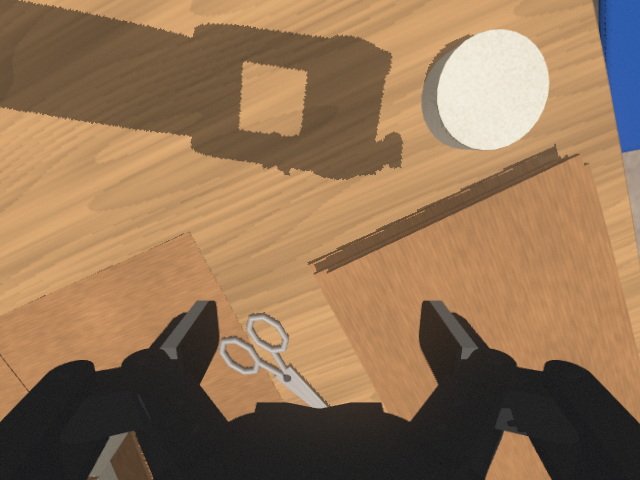

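```bash
cat > h.py <<'E'
import numpy as np, cv2
from scipy.spatial.transform import Rotation as R
from station import readout, get_image, camera_info
def cam(n,obs=None):
    c=camera_info(n); K=np.array([[c['fx'],0,c['cx']],[0,c['fy'],c['cy']],[0,0,1]])
    if n=='wrist':
        T=np.eye(4);T[:3,:3]=R.from_rotvec(obs['tool_rot']).as_matrix();T[:3,3]=obs['tool_pos'];T=T@c['T_tool_cam'];return K,c['D'],T[:3,:3],T[:3,3]
    return K,c['D'],R.from_rotvec(c['orientation']).as_matrix(),c['position']
def ray(C,uv):
    K,D,Rm,p=C; x,y=cv2.undistortPoints(np.array([[uv]],float),K,D)[0,0]
    return p,Rm@np.array([x,-y,-1])
def onplane(C,uv,z):
    p,d=ray(C,uv); return p+d*(z-p[2])/d[2]
def proj(C,P):
    K,D,Rm,p=C; q=Rm.T@(np.asarray(P)-p); q=np.array([q[0],-q[1],-q[2]])
    return cv2.projectPoints(q.reshape(1,1,3),np.zeros(3),np.zeros(3),K,D)[0].ravel()
def totool(obs,P):  # world point -> tool shift (mm) of the fingertip (173 mm ahead) to reach P
    return 1000*(R.from_rotvec(obs['tool_rot']).as_matrix().T@(np.asarray(P)-obs['tool_pos']))-[173,0,0]
def grey(im,box,smax=70):
    hsv=cv2.cvtColor(im,cv2.COLOR_RGB2HSV); m=((hsv[...,1]<smax)&(hsv[...,2]>60)&(hsv[...,2]<200)).astype(np.uint8)
    n,l,s,c=cv2.connectedComponentsWithStats(m); x0,y0,x1,y1=box
    return [(s[i,4],s[i,2],s[i,3],c[i].round(1)) for i in range(1,n) if s[i,4]>25 and x0<c[i][0]<x1 and y0<c[i][1]<y1]
E
python3 - <<'E'
from h import *
o=readout.get_obs(); print(R.from_rotvec(o['tool_rot']).as_matrix().round(4))
im=cv2.imread('pics/top0.png')[:,:,::-1].copy(); C=cam('top')
for g in grey(im,(230,130,355,290)): print(g, onplane(C,g[3],.086).round(4))
crop=cv2.resize(im[120:300,220:370],None,fx=3.3,fy=3.3,interpolation=cv2.INTER_CUBIC); cv2.imwrite('pics/topcrop.png',crop[:,:,::-1])
for uv in [(268,134),(355,157),(321,291),(232,268),(322,157)]: print(uv,onplane(C,uv,.073).round(3))
print('pot',onplane(C,(155,165),.05), 'bottle',onplane(C,(500,165),.1))
E
```

```text
[[-8.000e-04  3.948e-01  9.188e-01]
 [-1.300e-03  9.188e-01 -3.948e-01]
 [-1.000e+00 -1.500e-03 -2.000e-04]]
(np.int32(3167), np.int32(127), np.int32(159), array([294.6, 218.9])) [0.5336 0.0649 0.086 ]
(np.int32(62), np.int32(8), np.int32(9), array([285.4, 161.9])) [0.6628 0.0861 0.086 ]
(np.int32(64), np.int32(9), np.int32(9), array([273.2, 206.2])) [0.5622 0.1133 0.086 ]
(np.int32(65), np.int32(9), np.int32(9), array([260.8, 251. ])) [0.4611 0.1407 0.086 ]
(268, 134) [0.729 0.127 0.073]
(355, 157) [ 0.677 -0.073  0.073]
(321, 291) [0.371 0.005 0.073]
(232, 268) [0.423 0.207 0.073]
(322, 157) [0.677 0.003 0.073]
pot [0.66083579 0.3901154  0.05      ] bottle [ 0.65456153 -0.39559371  0.1       ]
```

View pics/topcrop.png

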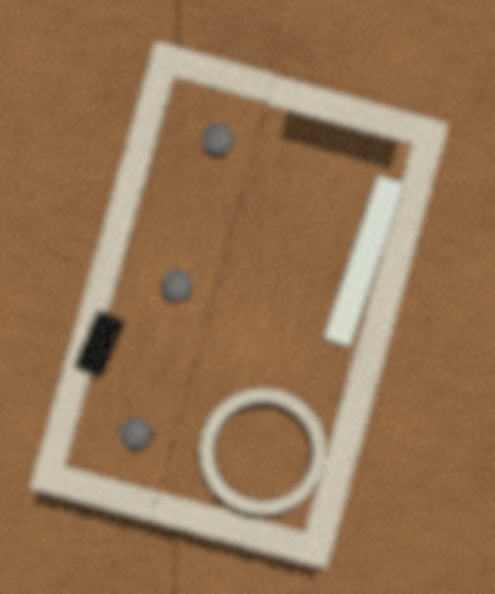

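The three grey heads show at top-view pixels (285,162), (273,206) and (261,251). They are 104–105 mm apart, as they should be. The hole end is the far one, with the dark slot at (322,157). I'm moving to above the middle rivet with the fingers shut.

```bash
python3 -m pendant '0 8 -27 42 0;0 16 -54 84 0;0 25 -81 126 0;0 33 -108 168 0;0 42 -135 210 0;0 50 -162 252 0;0 58 -189 294 0;0 67 -216 336 0;0 75 -243 378 0;0 85 -270 425 0' 20; python3 - <<'E'
from h import *
o=readout.get_obs(); print(totool(o,[.5622,.1133,.14]).round(1))
E
```

```text
t: 1.15
tool_pos: [0.5246, 0.1648, 0.3207]
tool_rot: [0.317, 1.548, -0.32]
contact_force: [-0.1, 0.1, 0.8]
opening: -0.0004
[  7.7 -32.2  54.9]
```

```bash
python3 -m pendant '0 3 -16 27 0;0 7 -32 55 0;0 7 -32 55 0;0 7 -32 55 0'; python3 - <<'E'
from h import *
o=readout.get_obs(); im=get_image('wrist'); C=cam('wrist',o)
cv2.imwrite('pics/w1.png',im[:,:,::-1]); print(o['tool_pos'],o['contact_force'])
for P in [(.5622,.1133),(.6628,.0861),(.4611,.1407)]: print(proj(C,[*P,.086]))
for g in grey(im,(0,0,640,480)): print(g)
E
```

```text
t: 1.55
tool_pos: [0.5625, 0.1132, 0.3132]
tool_rot: [0.319, 1.549, -0.321]
contact_force: [0.2, 0.2, -0.3]
opening: -0.0
[0.5624925  0.11323813 0.31320158] [ 0.15264974  0.15191263 -0.3066389 ]
[318.14840885 263.96033914]
[339.83543843 403.4647007 ]
[289.46399015  78.3138873 ]
(np.int32(1630), np.int32(67), np.int32(35), array([189.4,  14.7]))
(np.int32(6264), np.int32(59), np.int32(245), array([388.7, 106.3]))
(np.int32(2342), np.int32(69), np.int32(155), array([200.4, 113.2]))
(np.int32(4083), np.int32(99), np.int32(136), array([ 97.7, 118.6]))
(np.int32(1407), np.int32(41), np.int32(45), array([291.4,  79.4]))
(np.int32(340), np.int32(15), np.int32(46), array([632.5, 216.9]))
(np.int32(913), np.int32(35), np.int32(34), array([319. , 262.8]))
(np.int32(386), np.int32(51), np.int32(115), array([161.7, 314.6]))
(np.int32(575), np.int32(16), np.int32(49), array([308.3, 309.5]))
(np.int32(576), np.int32(16), np.int32(49), array([329. , 309.7]))
(np.int32(53), np.int32(25), np.int32(7), array([407.4, 337.7]))
(np.int32(55), np.int32(8), np.int32(13), array([528.7, 447.3]))
```

View pics/w1.png

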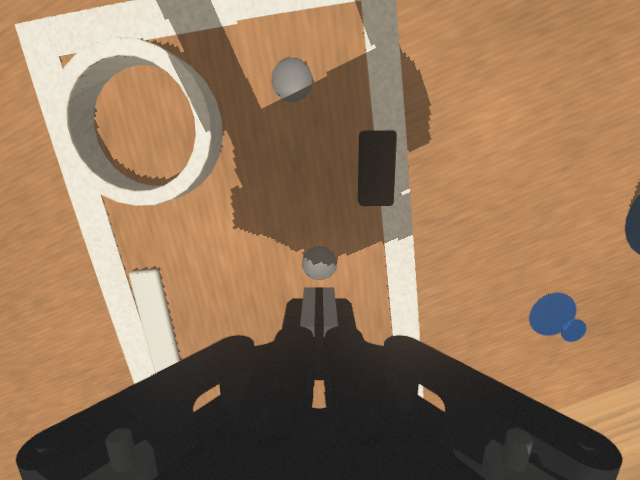

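The wrist view shows the middle head at (319,263), where I predicted (318,264), and the plain-end head at (291,79), predicted (289,78). The estimates agree to under 1 mm, so I'm descending.

```bash
python3 -m pendant '0 25 0 0 0;0 45 0 0 0;0 50 0 0 0;0 50 0 0 0' && python3 -m pendant '0 2 0 0 0;0 4 0 0 0;0 6 0 0 0;0 8 0 0 0;0 9 0 0 0;0 9 0 0 0'
```

```text
t: 2.0
tool_pos: [0.5612, 0.1148, 0.2626]
tool_rot: [0.316, 1.551, -0.319]
contact_force: [0.8, -0.2, 0.0]
opening: 0.0
t: 2.6
tool_pos: [0.5616, 0.1149, 0.2541]
tool_rot: [0.317, 1.549, -0.318]
contact_force: [1.2, 2.0, 2.2]
opening: 0.0002
```

```bash
python3 -m pendant '0 1 0 0 0;0 2 0 0 0;0 2 0 0 0'; python3 -m pendant '0 1 0 0 0;0 1 0 0 0'
```

```text
t: 2.9
tool_pos: [0.5616, 0.1149, 0.252]
tool_rot: [0.317, 1.549, -0.318]
contact_force: [-0.3, 0.8, 2.4]
opening: 0.0004
t: 3.1
tool_pos: [0.5616, 0.1149, 0.2513]
tool_rot: [0.317, 1.549, -0.318]
contact_force: [-1.7, 0.7, 5.5]
opening: -0.0002
```

```bash
python3 -m pendant '0 1 0 0 0;0 1 0 0 0;0 1 0 0 0'; python3 -m pendant '0 1 0 0 0;0 1 0 0 0;0 1 0 0 0'
```

```text
t: 3.4
tool_pos: [0.5617, 0.1149, 0.251]
tool_rot: [0.317, 1.55, -0.318]
contact_force: [-1.3, 0.7, 6.2]
opening: -0.0003
t: 3.7
tool_pos: [0.5618, 0.1149, 0.2508]
tool_rot: [0.317, 1.55, -0.318]
contact_force: [-2.7, 0.5, 7.5]
opening: 0.0001
```

```bash
python3 -m pendant '0 -10 0 0 0;0 -35 0 0 0;0 -50 5 40 0;0 -55 10 80 0;0 -55 13 104 0;0 -55 13 104 0;0 -55 13 104 0'; python3 - <<'E'
from h import *
o=readout.get_obs(); im=get_image('wrist'); C=cam('wrist',o)
cv2.imwrite('pics/w2.png',im[:,:,::-1]); print(o['tool_pos'],o['contact_force'],totool(o,[.6628,.0861,.087]))
for P in [(.5622,.1133,.079),(.5622,.1133,.086),(.6628,.0861,.086)]: print(proj(C,P))
for g in grey(im,(200,0,440,330)): print(g)
cv2.imwrite('pics/s2.png',get_image('scene')[160:300,270:450,::-1].repeat(4,0).repeat(4,1))
E
```

```text
t: 4.4
tool_pos: [0.6625, 0.0857, 0.3047]
tool_rot: [0.317, 1.552, -0.319]
contact_force: [-1.1, -0.1, 0.0]
opening: -0.0002
[0.66245056 0.08566391 0.3047354 ] [-1.05380469 -0.1194815   0.03491459] [44.73099116  1.07447539  1.03828033]
[291.34418515  81.06979743]
[290.25590484  78.59617303]
[319.48092421 270.47391608]
(np.int32(7810), np.int32(51), np.int32(250), array([393.2, 122.8]))
(np.int32(1393), np.int32(41), np.int32(44), array([293.1,  83. ]))
(np.int32(2140), np.int32(39), np.int32(83), array([319.3, 291.7]))
(np.int32(58), np.int32(57), np.int32(7), array([223.9, 326. ]))
```

View pics/w2.png

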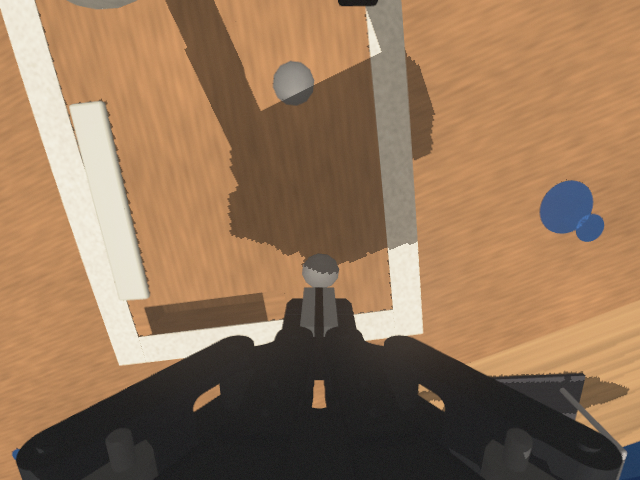

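View pics/s2.png

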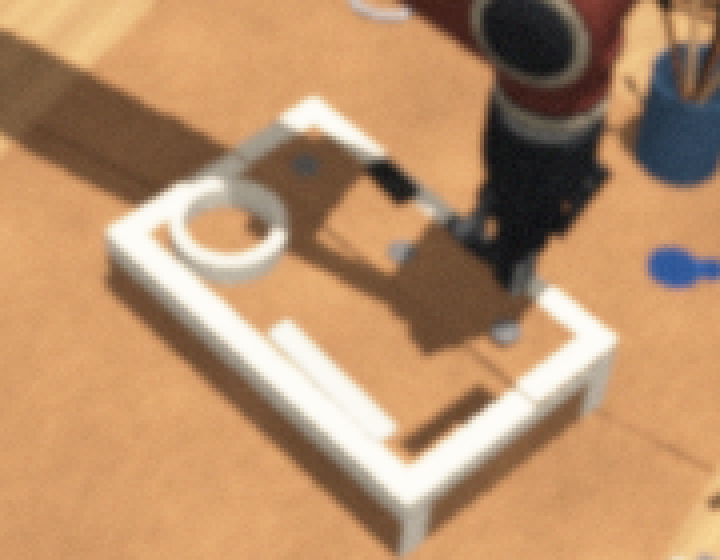

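The middle head is at (293,83). I'd expect row 81.1 if home and 78.6 if still proud, so this and the force rise both say home. The hole-end head lies under the tips at about (319,270), and the case has not moved. Now I'm pressing the hole-end rivet.

```bash
python3 -m pendant '0 25 1 1 0;0 38 1 1 0;0 42 1 1 0;0 42 1 1 0' && python3 -m pendant '0 2 0 0 0;0 4 0 0 0;0 6 0 0 0;0 8 0 0 0;0 10 0 0 0;0 10 0 0 0'
```

```text
t: 4.9
tool_pos: [0.6621, 0.0869, 0.2616]
tool_rot: [0.316, 1.554, -0.319]
contact_force: [0.1, 0.1, -0.7]
opening: -0.0001
t: 5.5
tool_pos: [0.6623, 0.0869, 0.2519]
tool_rot: [0.316, 1.553, -0.318]
contact_force: [0.4, 0.6, 3.3]
opening: -0.0002
```

```bash
python3 -m pendant '0 1 0 0 0;0 2 0 0 0;0 2 0 0 0'; python3 -m pendant '0 1 0 0 0;0 1 0 0 0;0 1 0 0 0'
```

```text
t: 5.8
tool_pos: [0.6624, 0.0869, 0.2509]
tool_rot: [0.316, 1.553, -0.319]
contact_force: [-3.2, 0.8, 6.2]
opening: -0.0001
t: 6.1
tool_pos: [0.6625, 0.087, 0.2508]
tool_rot: [0.316, 1.553, -0.319]
contact_force: [-3.2, 0.3, 6.8]
opening: 0.0002
```

```bash
python3 -m pendant '0 1 0 0 0;0 1 0 0 0;0 1 0 0 0'; python3 - <<'E'
from h import *
o=readout.get_obs(); print(totool(o,[.4611,.1407,.130]))
E
```

```text
t: 6.4
tool_pos: [0.6625, 0.087, 0.2509]
tool_rot: [0.316, 1.554, -0.319]
contact_force: [-4.0, 0.7, 6.4]
opening: 0.0002
[ -50.88979223  -29.39417983 -205.64422461]
```

```bash
python3 -m pendant '0 2 0 0 0;0 2 0 0 0;0 2 0 0 0'; python3 -m pendant '0 -10 0 0 0;0 -35 0 0 0;0 -50 -6 -45 0;0 -52 -12 -90 0;0 -52 -20 -135 0;0 -52 -26 -180 0;0 -52 -29 -206 0;0 -52 -29 -206 0;0 -52 -29 -206 0'; python3 - <<'E'
from h import *
o=readout.get_obs(); im=get_image('wrist'); C=cam('wrist',o)
cv2.imwrite('pics/w3.png',im[:,:,::-1]); print(o['tool_pos'],o['contact_force'],totool(o,[.4611,.1407,.089]))
print(proj(C,(.4611,.1407,.086)))
im=get_image('top'); C=cam('top')
cv2.imwrite('pics/t3.png',im[120:300,220:370,::-1].repeat(3,0).repeat(3,1))
for g in grey(im,(230,130,355,290)): print(g, onplane(C,g[3],.079).round(4))
E
```

```text
t: 6.7
tool_pos: [0.6626, 0.087, 0.2503]
tool_rot: [0.315, 1.554, -0.319]
contact_force: [-4.6, 0.1, 9.3]
opening: 0.0003
t: 7.6
tool_pos: [0.462, 0.1414, 0.3038]
tool_rot: [0.315, 1.553, -0.318]
contact_force: [0.6, 0.5, -0.6]
opening: -0.0001
[0.46201471 0.14136781 0.30378964] [ 0.57922266  0.52726974 -0.5826763 ] [41.79188583 -0.29400891  0.48083586]
[317.14734895 270.17218401]
(np.int32(73), np.int32(31), np.int32(44), array([270.3, 158.8])) [0.6711 0.1208 0.079 ]
(np.int32(307), np.int32(50), np.int32(110), array([324.3, 199. ])) [ 0.5798 -0.0022  0.079 ]
(np.int32(59), np.int32(9), np.int32(9), array([285.6, 162.1])) [0.6637 0.086  0.079 ]
(np.int32(56), np.int32(8), np.int32(9), array([273.4, 206.2])) [0.563  0.1134 0.079 ]
(np.int32(47), np.int32(11), np.int32(12), array([247.5, 216.2])) [0.54   0.1719 0.079 ]
(np.int32(521), np.int32(50), np.int32(72), array([292.4, 262.3])) [0.4357 0.0699 0.079 ]
(np.int32(154), np.int32(24), np.int32(11), array([255.6, 271.2])) [0.4155 0.1529 0.079 ]
```

View pics/w3.png

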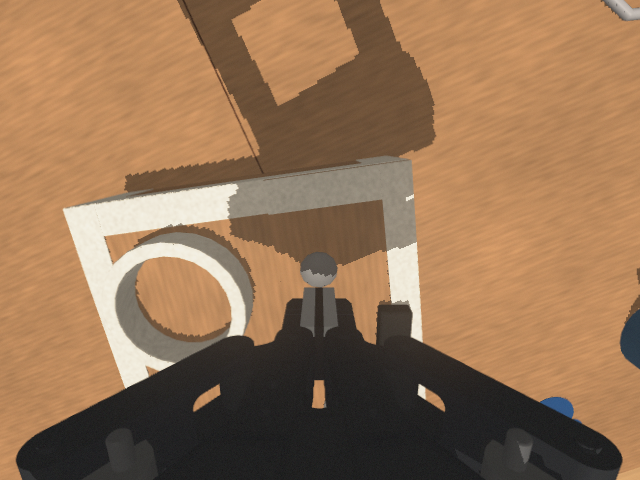

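View pics/t3.png

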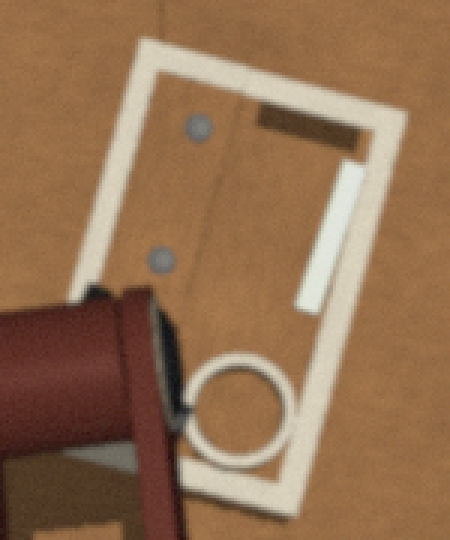

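The wrist view shows the plain-end head at (319,269), predicted (317,270). The roll's edge is about 45 mm away and the eraser is clear of the tips. In the top view the case and both pressed heads stand where they did. Now I'm pressing the last rivet.

```bash
python3 -m pendant '0 25 -1 1 0;0 38 -1 1 0;0 42 -1 1 0;0 42 -1 1 0' && python3 -m pendant '0 2 0 0 0;0 4 0 0 0;0 6 0 0 0;0 8 0 0 0;0 10 0 0 0;0 10 0 0 0'
```

```text
t: 8.1
tool_pos: [0.4634, 0.1395, 0.2611]
tool_rot: [0.316, 1.555, -0.32]
contact_force: [0.1, -0.0, 0.5]
opening: 0.0003
t: 8.7
tool_pos: [0.4638, 0.1395, 0.2517]
tool_rot: [0.316, 1.553, -0.32]
contact_force: [1.1, 0.0, 3.4]
opening: 0.0001
```

```bash
python3 -m pendant '0 1 0 0 0;0 2 0 0 0;0 2 0 0 0'; python3 -m pendant '0 1 0 0 0;0 1 0 0 0;0 1 0 0 0'
```

```text
t: 9.0
tool_pos: [0.464, 0.1396, 0.2505]
tool_rot: [0.316, 1.553, -0.32]
contact_force: [-0.8, -1.2, 8.9]
opening: 0.0002
t: 9.3
tool_pos: [0.4641, 0.1396, 0.2504]
tool_rot: [0.316, 1.554, -0.32]
contact_force: [-0.8, -1.2, 8.7]
opening: -0.0002
```

```bash
python3 -m pendant '0 -10 0 0 0;0 -40 0 0 0;0 -80 0 0 0;0 -110 15 -25 0;0 -120 50 -60 0;0 -120 90 -90 0;0 -120 130 -120 0;0 -120 170 -145 0;0 -120 200 -160 0;0 -120 200 -160 0'; python3 - <<'E'
from h import *
im=get_image('top'); C=cam('top')
cv2.imwrite('pics/t4.png',im[120:300,220:370,::-1].repeat(3,0).repeat(3,1))
S=get_image('scene'); CS=cam('scene'); cv2.imwrite('pics/s4.png',S[170:300,280:440,::-1].repeat(4,0).repeat(4,1))
S0=cv2.imread('pics/scene0.png')[:,:,::-1].copy(); T0=cv2.imread('pics/top0.png')[:,:,::-1].copy()
for a,b,bx in ((T0,im,(230,130,355,290)),(S0,S,(290,185,430,290))):
  for x in (a,b): print([(int(g[0]),*g[3]) for g in grey(x,bx)])
for P in [(.5622,.1133),(.6628,.0861),(.4611,.1407)]: print(proj(CS,[*P,.086]),proj(CS,[*P,.079]))
print(readout.get_obs()['tool_pos'])
E
```

```text
t: 10.3
tool_pos: [0.3951, 0.3895, 0.3698]
tool_rot: [0.312, 1.556, -0.317]
contact_force: [0.1, -0.2, 0.0]
opening: 0.0001
[(3167, np.float64(294.6), np.float64(218.9)), (62, np.float64(285.4), np.float64(161.9)), (64, np.float64(273.2), np.float64(206.2)), (65, np.float64(260.8), np.float64(251.0))]
[(321, np.float64(306.2), np.float64(180.3)), (1014, np.float64(290.7), np.float64(227.1)), (61, np.float64(285.7), np.float64(162.2)), (57, np.float64(273.4), np.float64(206.3)), (189, np.float64(295.1), np.float64(267.4)), (63, np.float64(261.0), np.float64(250.7))]
[(74, np.float64(326.8), np.float64(210.5)), (26, np.float64(370.1), np.float64(221.2)), (596, np.float64(361.6), np.float64(262.3)), (101, np.float64(325.8), np.float64(226.4)), (30, np.float64(396.0), np.float64(242.5))]
[(72, np.float64(327.0), np.float64(210.4)), (587, np.float64(361.1), np.float64(262.3)), (93, np.float64(325.8), np.float64(226.5)), (27, np.float64(395.9), np.float64(243.7))]
[370.52137635 220.20116808] [370.32416188 221.77320714]
[396.26717081 241.30670466] [395.96478419 242.8511616 ]
[346.25266342 200.33625772] [346.14782835 201.92685528]
[0.3959119  0.38693384 0.36964421]
```

View pics/t4.png

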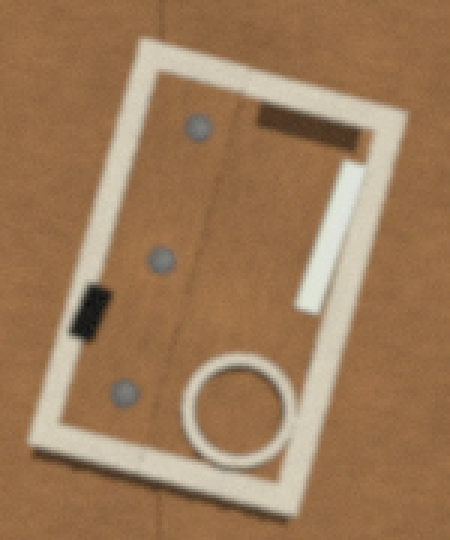

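View pics/s4.png

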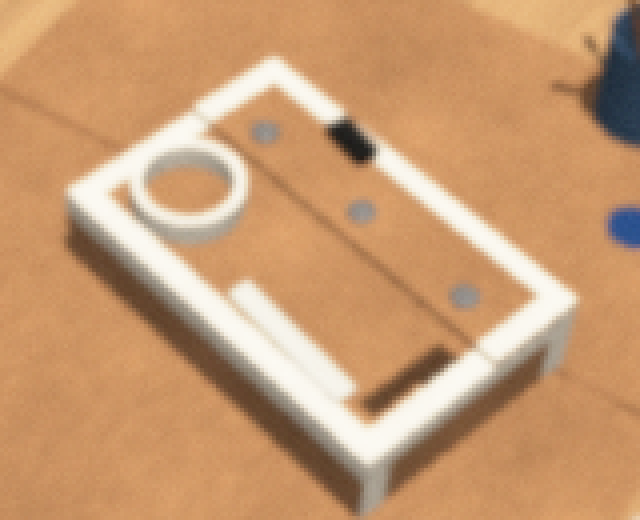

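Both views show three heads flat on the flap with no gap shadow: scene crop (265,132), (362,212) and (464,296). The case, roll, folder and eraser have not moved. I'm handing in.

```bash
python3 -c "
from station import job; print(job.finish_job())"
```

```text
the job is handed in; nothing more can be done
None
```

I pressed the three rivets home with the shut fingertips in the order asked: middle, hand-hole end, then plain end. I then drew the arm clear and handed the job in at about 10.4 s.

- **Forces:** the last pushes on each read 7.5, 9.3 and 8.7 N. That is well above the 2.5 N of friction, and the force climbed steeply at the stop. Readings came only at the end of each move, but none was near the 25 N dent limit.
- **Heights:** the fingertips ended 77.3–77.8 mm above the table under load. That fits a home head at 79 mm plus the give in the board.
- **Final views:** in the scene and top pictures all three heads lie flat with no shadow gap. The hole-end head dropped about 1.2 px in the scene view, where about 1.5 px was expected. The middle and plain-end heads I judged by eye there, because the colour mask did not pick them out. An earlier wrist view had also put the middle head at the home height.
- **Nothing shifted:** the pressed heads are within 0.5 px of where they were in the top view, and the case, tape roll, folder and eraser look unmoved. I did not measure the scissors, bottle, tray or pot again, but the arm stayed well away from them.

No check failed. The force readings did show up to about 4.6 N sideways while pressing the hole-end rivet, with no visible effect.

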